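# Zero the coffee scale and start its timer

### The job

The cup is on the coffee scale, ready for pouring: with your fingertips press the long bar-shaped zero key all the way down and let it come up again, then press the large round timer key all the way down, let it come up and withdraw. Press lightly, do not press the small square power key, and leave the cup, the pepper mill and the salt shaker where they stand, without lifting or shifting any of them.

Things in the scene. Friction and masses are not known exactly. Their poses are not given: they have to be found in the camera images.
- scale: flat white coffee scale, 250 mm deep (its x), 190 mm wide (its y), panel top 22 mm above its underside; it does not move. Origin: centre of the underside; -x is its front, with the row of keys 98 mm in front of the origin; behind them a blank dark display and then the steel platform (top 26 mm above the underside) with the cup. The scale stands on a wooden cover board laid over the burners, whose top is at world z = 0.060
- zero_key_seat: flat dark seat with the ZERO key in it: the long bar-shaped key, 40 mm (along the scale's x) by 14 mm, grey. Its origin is the centre of the key's underside on the scale's panel, z up. The three seats stand in a row along the scale's front edge, 55 mm apart; which key is in which place varies.
- timer_key_seat: flat dark seat with the TIMER key in it: the large round key, 30 mm across, grey. Origin and place as for the zero key's seat
- power_key_seat: flat dark seat with the POWER key in it: the small square key, 16 by 16 mm, grey; to be left alone. Origin and place as for the zero key's seat
- zero_key_top (a point): centre of the top face of the bar-shaped zero key, which stands 9 mm above the scale's panel when released (4 mm when fully down); it moves with the key
- timer_key_top (a point): centre of the top face of the round timer key; heights as for the zero key
- power_key_top (a point): centre of the top face of the square power key; heights as for the zero key
- zero_key (a joint): how far the zero key is pressed, m: 0 released, 0.005 fully down; it springs back by itself. It takes about 1 N to start and 4.5 N to reach the bottom, where it stops hard
- timer_key (a joint): how far the timer key is pressed, m: 0 released, 0.005 fully down; it springs back by itself. It takes about 1 N to start and 4.5 N to reach the bottom, where it stops hard
- power_key (a joint): how far the power key is pressed, m: 0 released, 0.005 fully down; it springs back by itself. It takes about 1 N to start and 4.5 N to reach the bottom, where it stops hard
- cup_middle (a point): middle (half-way up, on the axis) of the loose orange cup standing on the scale's platform, 78 mm across and 76 mm high, with a handle that reaches 66 mm from the axis; to be left alone
- mill_middle (a point): middle (half-way up) of the loose wooden pepper mill, 58 mm across and 150 mm high, beside the scale; to be left alone
- salt_middle (a point): middle (half-way up) of the loose salt shaker, 44 mm across and 90 mm high, beside the scale; to be left alone

How it is judged (in metres and radians):
On the way, in this order (a step that is already met when the one before it is completed fails the run):
1. the bar-shaped zero key is pressed down by the fingers (at least 4 of its 5 mm) while the other keys are up (value of joint zero_key above 0.004 m and contact force between the fingers and zero_key_seat above 0.5 N and value of joint each of timer_key, power_key below 0.0015 m), for 0.05 s.
2. the zero key is up again and the round timer key is pressed down by the fingers (at least 4 of its 5 mm) (value of joint timer_key above 0.004 m and contact force between the fingers and timer_key_seat above 0.5 N and value of joint each of zero_key, power_key below 0.0015 m), for 0.05 s.
At the end, for the whole second after the job is handed in: The zero key and then the timer key were pressed; all three keys are up again (within 1 mm), and the cup, pepper mill and salt shaker stand within 15 mm of where they were (value of joint each of zero_key, timer_key, power_key below 0.001 m and distance of each of cup_middle, mill_middle, salt_middle from where it was at the start of the episode below 0.015 m); the robot touches nothing.
It fails at once if the square power key is pressed (2 mm or more) (value of joint power_key above 0.002 m).
It fails at once if a key or the scale is pushed with more than 30 N (contact force between any of the arm, the fingers and scale above 30 N or contact force between any of the arm, the fingers and zero_key_seat above 30 N or contact force between any of the arm, the fingers and timer_key_seat above 30 N or contact force between any of the arm, the fingers and power_key_seat above 30 N).
It fails at once if the cup, pepper mill or salt shaker is shifted, lifted or tipped (15 mm or more) (distance of any of cup_middle, mill_middle, salt_middle from where it was at the start of the episode above 0.015 m).
It also fails if it takes over 35 s, if anything falls off the work surface, if the arm or the gripper's body presses on something with over 40 N, if the wrist force passes 120 N, or if a joint passes its speed limit or range.

### The arm

A 7-joint arm with a two-finger parallel gripper is mounted at the origin on a cart in front of the work surface, level with it; the furniture and walls round the work are solid. World frame = base frame: x ahead of the robot, y to its left, z up, the work surface at z = 0. Lengths are in mm, angles in rad, forces in N, time in s.
With the tool pointing down it reaches from about 400 to 850 mm from the base axis. Payload 4.5 kg.
Tool frame: the origin (TCP) lies at the very end of the fingers, on their centre line; the grasp point (between the pads) lies 19 mm behind it; z points along the fingers, y is the line along which they close (so a half turn about z gives the same grasp; the last joint's range is limited). The gripper opens to 88 mm and grips with 3 to 60 N. Pads are 18 mm wide; open, the fingers measure 123 mm over their backs; the gripper's body (75 mm by 187 mm) begins 45 mm behind the grasp point.
Start: joints at [-1.297, 0.689, -0.195, 1.565, 0.157, 0.902, -0.215], TCP at [148.421, 607.145, 238.743] pointing down, gripper open.
Joint ranges: [-3.01, 3.01], [-0.46, 2.08], [-1.47, 1.51], [0.13, 2.56], [-1, 4.14], [0.04, 2.09], [-2.66, 2.66]. Speed limits (rad/s): [2.57, 2.57, 3.14, 3.14, 3.14, 3.14, 3.14].

### API

Orientations are given as a unit quaternion [w, x, y, z].
In Python, from bench import r gives the robot as it stands.
- The arm moves only by the tool send_rows, never from a script. Its argument "increments" is a list of rows, each an object with "xyz": the shift along the tool's x, y, z as a fraction of full scale, a list of three; "rotation": the turn, a rotation vector about the tool's x, y, z as a fraction of full scale, a list of three; "hand": the closure, from -1 (fully open) to 1 (shut). In form: [{"xyz": [x, y, z], "rotation": [ax, ay, az], "hand": hand}, ...]. A call has exactly 10 rows; each row is the pose to reach, as a shift and turn from the pose commanded when the call began, along the tool's axes at that moment; what a row does not reach only later rows make up. Full scale, the value 1, is 1 m for a shift and pi/2 rad for a turn. A row lasts 1/8 s, in which the tool goes at most 62.5 mm and 10.7 degrees, less where a joint would pass 70% of its speed; a pose out of reach is approached as far as the arm can. A call with a number of a shift or a turn outside -1 to 1 is refused whole. A call with a gripper value outside its range is refused whole. The fingers move at their own pace and stop on an object; the grip force is fixed at half the most. Time passes only in rows, so rows that repeat a pose let the fingers close, or fill a call up. It gives the time, the measured TCP pose, the force, the opening and the grip force at its end, in the units of the state.
- r.observe(): the state, without advancing time (a new reading comes with each control period).
- r.grab_frame(name): name is "side" or "top" or "wrist"; returns the picture (420x560x3 uint8, red, green, blue); there is no depth.
- r.calibration(name): a dict with "K" (3x3 intrinsics, pixels), "T" (4x4, takes a point from camera to world coordinates); the wrist camera has in their place "T_tool_cam" (4x4, takes a point from camera to tool coordinates, whose origin is the TCP and whose axes are the flange's). Camera axes: x right, y up, looking along -z (the intrinsics and any distortion apply to the point x, -y, -z); pixel columns grow to the right and rows downward; lengths in mm; the calibration is good to about 2 mm. A picture is of the moment at which its call begins: read the wrist's pose just before it. calibration takes no time and is no camera call.
- r.sign_off(): hands the job in; it is judged then, once.
The state is a dict: "t": time; "joints": joint angles; "joint_vel": joint speeds; "effort": joint torques, N m; "position": TCP position; "orientation": TCP orientation; "wrist_force": force on the tool from outside, world axes, zero at the start; "ft_torque": the same for the moment, N m; "opening": finger opening in mm; "grasp_force": force on a finger pad.
Only numpy, scipy, OpenCV 4.12 (cv2) and the standard library are available. Lean on these libraries where they do the work, as an engineer would, in place of code of your own. Each camera call takes 0.05 s, during which the arm holds its last target. There are 200 camera calls.

## Working session

There is one attempt and no reset: what is moved stays moved. The work goes in short steps, Python scripts to look and compute and a tool call to move; the robot and the scene stay as the last step left them, time stands still between calls to the robot, and variables do not carry over. Pictures are saved under pics/ and viewed, at most 10 in all, crops included, and the job is handed in when it is done.

Besides the shell and the picture viewer there is one more tool, called as a command line: name --argument value ..., lists and objects as JSON in quotes. send_rows: Moves the arm, as the interface text tells. Its arguments: {"type":"object","properties":{"increments":{"type":"array"}},"required":["increments"]}

```bash
mkdir -p pics
python3 - <<'E'
from bench import r
import cv2,numpy as np
s=r.observe();print(s['t'],s['position'],s['orientation'],s['opening'],s['wrist_force'])
for n in("top","side"):
    im=r.grab_frame(n);cv2.imwrite(f"pics/{n}0.png",im[:,:,::-1]);c=r.calibration(n);print(n,c)
print(r.calibration("wrist"))
E
```

```text
0.0 [148.34679731 606.50715727 237.911554  ] [-3.72034497e-05  1.19569189e-01  9.92825464e-01 -8.97707886e-04] 88.27416420537988 [0.17943493 1.04208973 0.15456891]
top {'K': array([[463.92023547,   0.        , 271.88920774],
       [  0.        , 463.92023547, 208.07036741],
       [  0.        ,   0.        ,   1.        ]]), 'T': array([[-3.50493476e-03,  9.96262666e-01, -8.63042004e-02,
         5.49239144e+02],
       [-9.99429567e-01, -6.38883986e-03, -3.31620847e-02,
         6.10512580e+01],
       [-3.35895307e-02,  8.61387386e-02,  9.95716757e-01,
         9.83028132e+02],
       [ 0.00000000e+00,  0.00000000e+00,  0.00000000e+00,
         1.00000000e+00]])}
side {'K': array([[530.43891484,   0.        , 273.92485582],
       [  0.        , 530.43891484, 208.87933677],
       [  0.        ,   0.        ,   1.        ]]), 'T': array([[ 9.24538773e-01,  2.07701108e-01, -3.19512607e-01,
         3.37316109e+02],
       [-3.81085263e-01,  5.07062036e-01, -7.73086097e-01,
        -6.67383851e+02],
       [ 1.44187459e-03,  8.36509618e-01,  5.47950344e-01,
         6.50771281e+02],
       [ 0.00000000e+00,  0.00000000e+00,  0.00000000e+00,
         1.00000000e+00]])}
{'K': array([[363.79087173,   0.        , 279.47288616],
       [  0.        , 363.79087173, 207.91548425],
       [  0.        ,   0.        ,   1.        ]]), 'T_tool_cam': array([[-3.78378241e-06,  9.67079694e-01,  2.54473703e-01,
         6.48570231e+01],
       [ 9.99999987e-01,  4.41439765e-05, -1.52891872e-04,
        -4.46741549e-01],
       [-1.59092106e-04,  2.54473699e-01, -9.67079682e-01,
        -1.46328467e+02],
       [ 0.00000000e+00,  0.00000000e+00,  0.00000000e+00,
         1.00000000e+00]])}
```

View pics/top0.png

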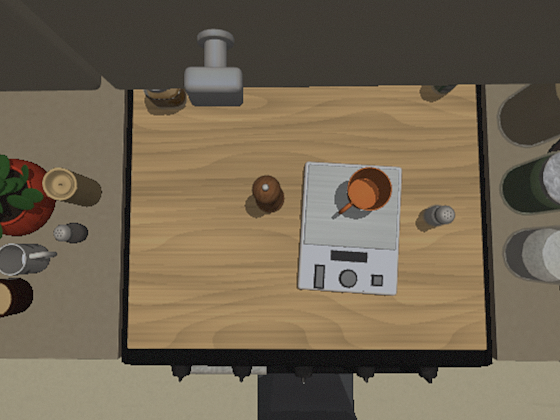

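View pics/side0.png

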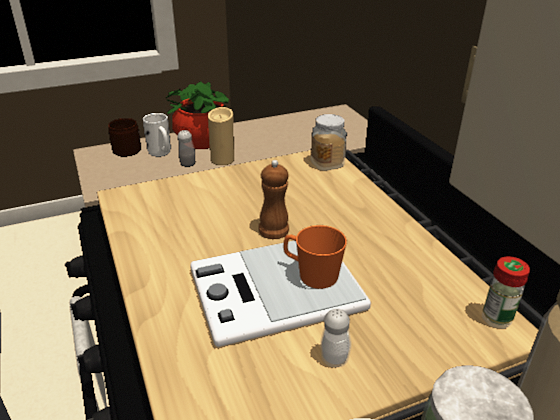

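The top view shows the bar key at (319,276), the round key at (348,278) and the square key at (377,280). The cup is behind them at (370,190), the mill at (267,190) and the salt shaker at (440,214). The side view agrees, with bar (210,270), round (217,292) and square (226,315).

```bash
cat > h.py <<'E'
import numpy as np
def cast(c,uv,z,T=None):
    K=c['K'];T=c['T'] if T is None else T
    d=np.linalg.inv(K)@[uv[0],uv[1],1];d=T[:3,:3]@(d*[1,-1,-1])
    return T[:3,3]+d*(z-T[2,3])/d[2]
E
python3 - <<'E'
from bench import r
from h import cast
import cv2,numpy as np
for n,boxes in(("top",dict(bar=(310,262,330,290),rnd=(336,265,361,291),sq=(369,272,385,289))),("side",dict(bar=(193,260,226,280),rnd=(203,281,231,302),sq=(216,308,237,324)))):
    im=cv2.imread(f"pics/{n}0.png");g=cv2.cvtColor(im,6);c=r.calibration(n)
    for k,(a,b,e,f) in boxes.items():
        m=(g[b:f,a:e]<140).astype('uint8')
        N,l,st,ce=cv2.connectedComponentsWithStats(m);i=1+st[1:,4].argmax()
        uv=ce[i]+[a,b];pts=cv2.findContours((l==i).astype('uint8'),0,1)[0][0]
        print(n,k,uv.round(1),st[i],cast(c,uv,88).round(1),cv2.minAreaRect(pts))
c=r.calibration("top")
for nm,uv,z in(("panel FL",(298,291),82),("FR",(396,295),82),("BR",(400,167),82),("BL",(306,163),82),("cuprim",(370,188),162),("handle end",(335,218),124),("mill",(266,188),210),("salt",(446,214),150)): print(nm,cast(c,uv,z).round(0))
E
```

```text
top bar [318.4 276.8] [  0   2  15  26 284] [494.8   2.5  88. ] ((7.610655784606934, 14.782785415649414), (12.946611404418945, 25.71215057373047), 5.19442892074585)
top rnd [347.5 278.2] [  2   4  20  20 295] [491.9 -52.5  88. ] ((11.40000057220459, 13.199999809265137), (18.782970428466797, 18.782970428466797), 26.56505012512207)
top sq [376.4 280.2] [  1   2  13  13 146] [ 488.1 -107.    88. ] ((7.430327415466309, 8.266393661499023), (11.95071792602539, 12.041254043579102), 5.194429397583008)
side bar [209.  270.5] [  2   4  29  14 249] [496.3  -3.8  88. ] ((16.173080444335938, 10.365384101867676), (9.021342277526855, 27.652376174926758), 78.69007110595703)
side rnd [217. 292.] [  3   3  23  17 289] [492.9 -58.8  88. ] ((13.75, 11.249999046325684), (18.384775161743164, 19.091880798339844), 45.0)
side sq [225.5 315.8] [  2   1  17  14 165] [ 489.1 -113.2   88. ] ((9.529413223266602, 7.61764669418335), (11.641709327697754, 14.794672966003418), 75.96376037597656)
panel FL [467.  42.  82.]
FR [ 460. -145.   82.]
BR [ 706. -159.   82.]
BL [716.  24.  82.]
cuprim [655. -86. 162.]
handle end [605. -27. 124.]
mill [650.  97. 210.]
salt [ 609. -221.  150.]
```

send_rows --increments '[{"xyz": [-0.04,-0.043,0],"rotation": [0,0,-0.01],"hand": 1},{"xyz": [-0.08,-0.086,0],"rotation": [0,0,-0.02],"hand": 1},{"xyz": [-0.12,-0.129,0],"rotation": [0,0,-0.04],"hand": 1},{"xyz": [-0.16,-0.172,0],"rotation": [0,0,-0.05],"hand": 1},{"xyz": [-0.2,-0.215,0],"rotation": [0,0,-0.06],"hand": 1},{"xyz": [-0.24,-0.258,0],"rotation": [0,0,-0.07],"hand": 1},{"xyz": [-0.28,-0.301,0],"rotation": [0,0,-0.08],"hand": 1},{"xyz": [-0.32,-0.344,0],"rotation": [0,0,-0.09],"hand": 1},{"xyz": [-0.36,-0.387,0],"rotation": [0,0,-0.1],"hand": 1},{"xyz": [-0.4,-0.43,0],"rotation": [0,0,-0.11],"hand": 1}]'

```text
t: 1.35
position: [435.5, 92.7, 238.6]
orientation: [-0.0, 0.033, 0.999, 0.0]
wrist_force: [0.7, 1.0, -0.3]
opening: 0.2
grasp_force: 0.0
```

send_rows --increments '[{"xyz": [-0.013,-0.027,0.01],"rotation": [0,0,0],"hand": 1},{"xyz": [-0.026,-0.055,0.02],"rotation": [0,0,0],"hand": 1},{"xyz": [-0.039,-0.083,0.03],"rotation": [0,0,0],"hand": 1},{"xyz": [-0.052,-0.11,0.038],"rotation": [0,0,0],"hand": 1},{"xyz": [-0.052,-0.11,0.038],"rotation": [0,0,0],"hand": 1},{"xyz": [-0.052,-0.11,0.038],"rotation": [0,0,0],"hand": 1},{"xyz": [-0.052,-0.11,0.038],"rotation": [0,0,0],"hand": 1},{"xyz": [-0.052,-0.11,0.038],"rotation": [0,0,0],"hand": 1},{"xyz": [-0.052,-0.11,0.038],"rotation": [0,0,0],"hand": 1},{"xyz": [-0.052,-0.11,0.038],"rotation": [0,0,0],"hand": 1}]'

```text
t: 2.6
position: [479.4, -18.6, 200.8]
orientation: [0.0, 0.033, 0.999, 0.0]
wrist_force: [-0.3, 0.9, -0.6]
opening: 0.4
grasp_force: 0.0
```

Run:
```python
from bench import r
import cv2,numpy as np
s=r.observe();print(s['t'],s['position'],s['orientation'],s['wrist_force'])
np.savez("w1",p=s['position'],q=s['orientation'])
cv2.imwrite("pics/w1.png",r.grab_frame("wrist")[:,:,::-1])
```

```text
2.6 [479.37176178 -18.5947173  200.79001338] [7.13065724e-05 3.33088035e-02 9.99445105e-01 3.72567697e-05] [-0.2895729   0.92324797 -0.56238769]
```

View pics/w1.png

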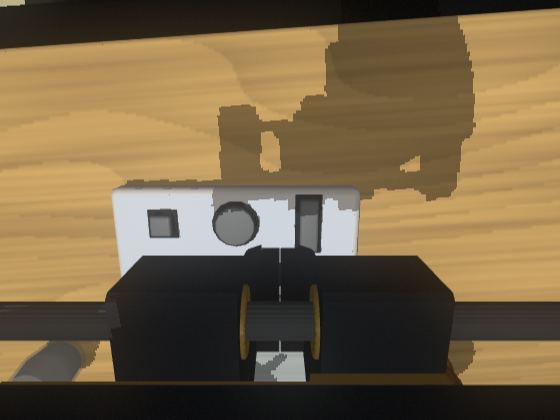

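The wrist view shows the square key at (163,223), the round key at (236,223) and the bar key at (310,222). All three have grey tops inside dark seats, and the fingers are clear of them.

Run:
```python
from bench import r
from h import cast
import cv2,numpy as np
from scipy.spatial.transform import Rotation as R
w=np.load("w1.npz");q=w['q'];c=r.calibration("wrist")
T=np.eye(4);T[:3,:3]=R.from_quat(q[[1,2,3,0]]).as_matrix();T[:3,3]=w['p'];T=T@c['T_tool_cam']
g=cv2.cvtColor(cv2.imread("pics/w1.png"),6)
for k,(a,b,e,f) in dict(sq=(144,205,184,242),rnd=(208,198,264,247),bar=(293,193,326,252)).items():
  for nm,lo,hi,z in(("grey",70,150,91),("seat",0,150,83)):
    m=((g[b:f,a:e]>lo)&(g[b:f,a:e]<hi)).astype('uint8')
    N,l,st,ce=cv2.connectedComponentsWithStats(m);i=1+st[1:,4].argmax()
    x,y,ww,hh=st[i,:4];mid=np.array([a+x+ww/2,b+y+hh/2])
    P=[cast(c,p,z,T) for p in((a+x,mid[1]),(a+x+ww,mid[1]),(mid[0],b+y),(mid[0],b+y+hh))]
    print(k,nm,st[i],cast(c,mid,z,T).round(1),"size",np.linalg.norm(P[1]-P[0]).round(1),np.linalg.norm(P[3]-P[2]).round(1))
```

```text
sq grey [  3   5  33  28 532] [ 488.3 -105.2   91. ] size 24.3 21.6
sq seat [  3   4  33  29 863] [ 490.3 -108.    83. ] size 25.1 23.1
rnd grey [   6   10   40   39 1191] [494.5 -53.7  91. ] size 29.5 30.2
rnd seat [   3    0   53   49 1929] [493.2 -51.9  83. ] size 40.2 38.9
bar grey [  7   9  18  50 812] [497.8   1.6  91. ] size 13.3 38.7
bar seat [   0    0   33   59 1674] [496.9   2.6  83. ] size 25.0 46.8
```

send_rows --increments '[{"xyz": [-0.008,0.011,0.02],"rotation": [0,0,0],"hand": 1},{"xyz": [-0.015,0.021,0.04],"rotation": [0,0,0],"hand": 1},{"xyz": [-0.015,0.021,0.06],"rotation": [0,0,0],"hand": 1},{"xyz": [-0.015,0.021,0.075],"rotation": [0,0,0],"hand": 1},{"xyz": [-0.015,0.021,0.09],"rotation": [0,0,0],"hand": 1},{"xyz": [-0.015,0.021,0.1],"rotation": [0,0,0],"hand": 1},{"xyz": [-0.015,0.021,0.104],"rotation": [0,0,0],"hand": 1},{"xyz": [-0.015,0.021,0.104],"rotation": [0,0,0],"hand": 1},{"xyz": [-0.015,0.021,0.104],"rotation": [0,0,0],"hand": 1},{"xyz": [-0.015,0.021,0.104],"rotation": [0,0,0],"hand": 1}]'

```text
t: 3.9
position: [496.0, 1.2, 97.1]
orientation: [0.0, 0.034, 0.999, 0.0]
wrist_force: [-0.1, -0.2, -0.3]
opening: 0.1
grasp_force: 0.0
```

send_rows --increments '[{"xyz": [0,0,0.003],"rotation": [0,0,0],"hand": 1},{"xyz": [0,0,0.005],"rotation": [0,0,0],"hand": 1},{"xyz": [0,0,0.007],"rotation": [0,0,0],"hand": 1},{"xyz": [0,0,0.008],"rotation": [0,0,0],"hand": 1},{"xyz": [0,0,0.009],"rotation": [0,0,0],"hand": 1},{"xyz": [0,0,0.0095],"rotation": [0,0,0],"hand": 1},{"xyz": [0,0,0.01],"rotation": [0,0,0],"hand": 1},{"xyz": [0,0,0.0105],"rotation": [0,0,0],"hand": 1},{"xyz": [0,0,0.0105],"rotation": [0,0,0],"hand": 1},{"xyz": [0,0,0.0105],"rotation": [0,0,0],"hand": 1}]'

```text
t: 5.15
position: [495.7, 1.1, 86.4]
orientation: [0.0, 0.033, 0.999, -0.0]
wrist_force: [-0.3, -0.8, 6.8]
opening: 0.5
grasp_force: 2.9
```

send_rows --increments '[{"xyz": [0,0,0.0003],"rotation": [0,0,0],"hand": 1},{"xyz": [0,0,0.0005],"rotation": [0,0,0],"hand": 1},{"xyz": [0,0,0.0005],"rotation": [0,0,0],"hand": 1},{"xyz": [0,0,0.0005],"rotation": [0,0,0],"hand": 1},{"xyz": [0,0,0.0005],"rotation": [0,0,0],"hand": 1},{"xyz": [0,0,0.0005],"rotation": [0,0,0],"hand": 1},{"xyz": [0,0,0.0005],"rotation": [0,0,0],"hand": 1},{"xyz": [0,0,0.0005],"rotation": [0,0,0],"hand": 1},{"xyz": [0,0,0.0005],"rotation": [0,0,0],"hand": 1},{"xyz": [0,0,0.0005],"rotation": [0,0,0],"hand": 1}]'

```text
t: 6.4
position: [495.8, 1.2, 86.3]
orientation: [0.0, 0.033, 0.999, -0.0]
wrist_force: [-1.6, 0.5, 9.8]
opening: 0.6
grasp_force: 5.0
```

The force went from 6.8 to 9.8 N while the height held steady, so the zero key is on its stop. Next I lift off and move over to the timer key.

send_rows --increments '[{"xyz": [0,0,-0.01],"rotation": [0,0,0],"hand": 1},{"xyz": [0,0,-0.025],"rotation": [0,0,0],"hand": 1},{"xyz": [0,0,-0.025],"rotation": [0,0,0],"hand": 1},{"xyz": [-0.001,-0.02,-0.025],"rotation": [0,0,0],"hand": 1},{"xyz": [-0.002,-0.04,-0.025],"rotation": [0,0,0],"hand": 1},{"xyz": [-0.002,-0.055,-0.025],"rotation": [0,0,0],"hand": 1},{"xyz": [-0.002,-0.055,-0.025],"rotation": [0,0,0],"hand": 1},{"xyz": [-0.002,-0.055,-0.015],"rotation": [0,0,0],"hand": 1},{"xyz": [-0.002,-0.055,-0.011],"rotation": [0,0,0],"hand": 1},{"xyz": [-0.002,-0.055,-0.011],"rotation": [0,0,0],"hand": 1}]'

```text
t: 7.65
position: [493.8, -53.1, 96.1]
orientation: [-0.001, 0.033, 0.999, 0.0]
wrist_force: [-0.4, 0.3, -0.2]
opening: 0.6
grasp_force: 0.0
```

send_rows --increments '[{"xyz": [0,0,0.003],"rotation": [0,0,0],"hand": 1},{"xyz": [0,0,0.005],"rotation": [0,0,0],"hand": 1},{"xyz": [0,0,0.007],"rotation": [0,0,0],"hand": 1},{"xyz": [0,0,0.008],"rotation": [0,0,0],"hand": 1},{"xyz": [0,0,0.009],"rotation": [0,0,0],"hand": 1},{"xyz": [0,0,0.0095],"rotation": [0,0,0],"hand": 1},{"xyz": [0,0,0.01],"rotation": [0,0,0],"hand": 1},{"xyz": [0,0,0.0105],"rotation": [0,0,0],"hand": 1},{"xyz": [0,0,0.0105],"rotation": [0,0,0],"hand": 1},{"xyz": [0,0,0.0105],"rotation": [0,0,0],"hand": 1}]'

```text
t: 8.9
position: [494.2, -53.7, 86.4]
orientation: [0.0, 0.033, 0.999, 0.0]
wrist_force: [-1.0, 1.1, 6.5]
opening: 0.6
grasp_force: 2.9
```

send_rows --increments '[{"xyz": [0,0,0.0003],"rotation": [0,0,0],"hand": 1},{"xyz": [0,0,0.0005],"rotation": [0,0,0],"hand": 1},{"xyz": [0,0,0.0005],"rotation": [0,0,0],"hand": 1},{"xyz": [0,0,0.0005],"rotation": [0,0,0],"hand": 1},{"xyz": [0,0,0.0005],"rotation": [0,0,0],"hand": 1},{"xyz": [0,0,0.0005],"rotation": [0,0,0],"hand": 1},{"xyz": [0,0,0.0005],"rotation": [0,0,0],"hand": 1},{"xyz": [0,0,0.0005],"rotation": [0,0,0],"hand": 1},{"xyz": [0,0,0.0005],"rotation": [0,0,0],"hand": 1},{"xyz": [0,0,0.0005],"rotation": [0,0,0],"hand": 1}]'

```text
t: 10.15
position: [494.2, -53.8, 86.3]
orientation: [0.0, 0.033, 0.999, -0.0]
wrist_force: [-0.2, 0.5, 9.6]
opening: 0.7
grasp_force: 5.0
```

The timer key gives the same readings, so it is on its stop too. I withdraw straight up.

send_rows --increments '[{"xyz": [0,0,-0.01],"rotation": [0,0,0],"hand": 1},{"xyz": [0,0,-0.03],"rotation": [0,0,0],"hand": 1},{"xyz": [0,0,-0.06],"rotation": [0,0,0],"hand": 1},{"xyz": [0,0,-0.09],"rotation": [0,0,0],"hand": 1},{"xyz": [0,0,-0.12],"rotation": [0,0,0],"hand": 1},{"xyz": [0,0,-0.12],"rotation": [0,0,0],"hand": 1},{"xyz": [0,0,-0.12],"rotation": [0,0,0],"hand": 1},{"xyz": [0,0,-0.12],"rotation": [0,0,0],"hand": 1},{"xyz": [0,0,-0.12],"rotation": [0,0,0],"hand": 1},{"xyz": [0,0,-0.12],"rotation": [0,0,0],"hand": 1}]'

```text
t: 11.4
position: [493.8, -53.8, 205.3]
orientation: [-0.0, 0.033, 0.999, 0.0]
wrist_force: [0.4, -0.1, -0.0]
opening: 0.5
grasp_force: 0.0
```

Run:
```python
from bench import r
import cv2
cv2.imwrite("pics/side1.png",r.grab_frame("side")[:,:,::-1]);s=r.observe();print(s['t'],s['position'],s['wrist_force'])
```

```text
11.45 [493.92096445 -53.77796174 205.36386877] [ 0.96051908 -0.45632169 -0.52682846]
```

View pics/side1.png

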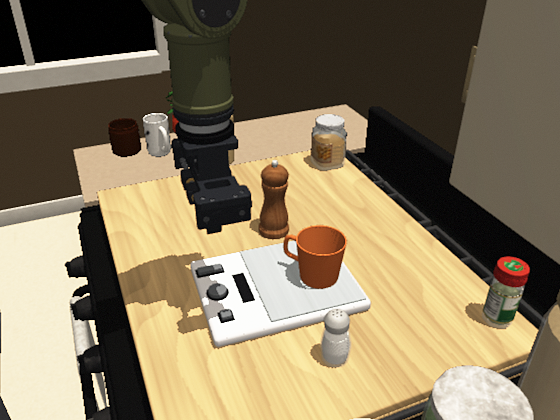

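The side view shows the cup (320,257), mill (274,200) and salt shaker (336,337) where they were at the start. The keys are up and the gripper is clear of everything.

```bash
python3 -c "
from bench import r
print(r.sign_off())"
```

```text
the job is handed in; nothing more can be done
None
```

I pressed the zero key and then the timer key down to their stops at about 10 N and let each come up; the power key, cup, mill and salt shaker were left alone, and the job is handed in (no verdict was shown).

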